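# Slide a lino block under the drag spring of a bench holder

### The arm

A 7-joint arm with a two-finger parallel gripper is mounted at the origin on the work surface. World frame = base frame: x ahead of the robot, y to its left, z up, the work surface at z = 0. Lengths are in m, angles in degrees, forces in N, time in s.
With the tool pointing down it reaches from about 0.4 to 0.85 m from the base axis. Payload 4.5 kg.
Tool frame: the origin (TCP) lies midway between the tips of the shut fingers; the grasp point (between the pads) lies 19 mm behind it; z points along the fingers, y is the line along which they close (so a half turn about z gives the same grasp; the last joint's range is limited). The gripper opens to 88 mm and grips with 3 to 60 N. Pads are 18 mm wide; open, the fingers measure 123 mm over their backs; the gripper's body (75 mm by 187 mm) begins 45 mm behind the grasp point.
Start: joints at [66.967, 39.483, -11.15, 89.685, 9.013, 51.709, -12.324], TCP at [0.264, -0.567, 0.239] pointing down, gripper open.
Joint ranges: [-172.22, 172.22], [-26.19, 119.32], [-84.43, 86.54], [7.71, 146.69], [-57.33, 237.33], [2.42, 119.75], [-152.13, 152.13]. Speed limits (degrees/s): [147.25, 147.25, 180, 180, 180, 180, 180].

### API

Orientations are given as a 3x3 rotation matrix whose columns are the frame's x, y, z axes.
In Python, from station import env, cams, job, monitor gives the robot as it stands. Calls block until the motion is done:
- env.move_pose(position, orientation): joint-space move of the TCP to a pose.
- env.move_straight(position, attitude=None, speed=0.15, guard=None): straight line of the TCP; attitude=None keeps the orientation; speed is the mean speed in m/s. With guard (N) it stops when the force on the tool has changed by that much, and returns True; else False.
- env.set_joints(angles): joint-space move.
- env.grip(opening, effort=None): opening from 0.0 (shut) to 1.0 (fully open); effort is the grip in N (None keeps the last); returns when the fingers have stopped.
- env.wait(seconds).
- env.solve_ik(position, orientation): joint angles nearest the present ones, or None.
- cams.grab_frame(name): name is "scene" or "side" or "wrist"; returns (picture, depth): 384x512x3 uint8, blue, green, red; 384x512 float32, m along the optical axis (not along the pixel's ray), 0 where there is no reading.
- cams.camera_params(name): a dict with "fx", "fy", "cx", "cy" (pixels), "k1" (the pictures are not rectified: a ray, as slopes to the right and down, at radius r is drawn at 1 + k1 r^2 times it, then the intrinsics apply), "pose" (4x4, takes a point from camera to world coordinates). Camera axes: x right, y down, z forward; pixel columns grow to the right and rows downward; lengths in m; the calibration is good to about 2 mm. A picture is of the moment at which its call begins: read the wrist's pose just before it. camera_params takes no time and is no camera call; for the wrist camera it gives the pose at the moment of the call.
A pose or a line that the arm cannot do raises env.MotionError and nothing moves.
- job.finish_job(): hands the job in; it is judged then, once.
Readings, each from a call of its own:
- monitor.get_t(): time.
- monitor.get_joint_positions(): joint angles.
- monitor.get_joint_vel(): joint speeds.
- monitor.get_joint_efforts(): joint torques, N m.
- monitor.get_eef_pos(): TCP position.
- monitor.get_tcp_rot(): TCP orientation.
- monitor.get_ft_force(): force on the tool from outside, world axes, zero at the start.
- monitor.get_moment(): the same for the moment, N m.
- monitor.get_finger_gap(): opening from 0.0 (shut) to 1.0 (fully open).
- monitor.get_grip_force(): force on a finger pad.
Only numpy, scipy, OpenCV 4.12 (cv2) and the standard library are available. Lean on these libraries where they do the work, as an engineer would, in place of code of your own. Each camera call takes 0.05 s, during which the arm holds its last target. There are 200 camera calls.

### The job

Load the teal lino block into the spring holder: with your fingertips press down hard on its bare wooden ledge until the block is low enough to clear the dark crossbar, and keep pressing while you slide it under the bar and the brass drag spring until it is fully home against the wooden end stop, then take your hand away. Only press and push the block: never lift it out of the holder or tip it up, and leave the mug, the paint jar and the glue bottle standing where they are.

Things in the scene. Friction and masses are not known exactly. Their poses are not given: they have to be found in the camera images.
- holder: Wooden spring holder fixed to the table, 285 long, 136 wide (all sizes here and below in mm). Origin on the table surface under the middle of its dark steel crossbar; x = the way the block slides, z up. Two wooden rails along x (inner faces at y -43 and 43, outer at 59, tops at z 38) run from x -205 to 80; the sprung bed lies between them.
- bar (a point): Middle of the underside of the dark steel crossbar that spans the channel, 48 above the table, at the holder's x 0. The bar is 16 along x (-8 to 8) and 12 high; the ends of its posts reach 63 above the table. The brass drag spring hangs on its far (+x) side.
- stop (a point): Middle of the face of the wooden end stop that the block's teal front must touch: at x 55 in the holder's frame, 34 above the table; the stop's top is 56 above the table.
- block: Loose lino block, about 0.2 kg: pale wooden carrier 120 (x) by 80 (y) by 10 thick, teal slab 75 by 80 by 12 on its front (x -15 to 60, top z 22). Origin: centre of the underside; x towards the teal end, which leads. It starts flat on the bed between the rails, origin 80 to 125 short of the bar's middle, teal top 52 above the table: 4 too high for the bar. Home: origin at the holder's x -5.
- ledge (a point): Centre of the top of the block's bare wooden ledge, where to press: 45 long (block's x -60 to -15), 80 wide, 10 above the block's underside, 40 above the table at the start. The rear face of the teal slab is a step 12 high, 22.5 ahead (+x) of this point, to push against. With the block home this point is at the holder's x -42.5.
- bed (a joint): White sprung bed (255 by 84) under the block; metres pressed straight down, from 0 (bed top 30 above the table) to 0.010 (bottomed, 20 above the table). Pressing the ledge takes about 5 N to start, 8 N at 4 mm (block just clears the bar), 12 N at the bottom; 6 to 10 mm is right. Let go, it lifts the block against the bar.
- leaf (a joint): Brass leaf drag spring, 40 by 44, hinged on the far side of the crossbar and sloping down along the travel; radians of upward lift, 0 at rest. The block's front edge lifts it, then it rubs on the teal top with a few newtons; 0.2 to 0.3 with the block home. Pushing the pressed block takes about 5 to 15 N.
- mug: White mug, 80 wide, 90 high, handle at its +y. Origin at the centre of the underside. Leave alone.
- paint_jar: Blue paint jar, 64 wide, 80 high, white lid. Origin at the centre of the underside. Leave alone.
- glue_bottle: White glue bottle, 50 wide, 130 high, red cap. Origin at the centre of the underside. Leave alone.

How it is judged:
By the outcome, as a careful person would: the job done as asked, in the order asked, and still so for the second after the job is handed in, with the robot touching nothing.
It also fails if it takes over 40 s, if anything falls off the work surface, if the arm or the gripper's body presses on something with over 40 N, if the wrist force passes 120 N, or if a joint passes its speed limit or range.

## Working session

There is one attempt and no reset: what is moved stays moved. The work goes in short steps, each a Python script; the robot and the scene stay as the last script left them, time stands still between calls to the robot, and variables do not carry over. Pictures are saved under pics/ and viewed, at most 10 in all, crops included, and the job is handed in when it is done.

```bash
mkdir -p pics; ls
cat > h.py <<'E'
import numpy as np, cv2
from station import env, cams, job, monitor
def world(n,uv,depth=None,z=None):
    p=cams.camera_params(n);K=np.array([[p['fx'],0,p['cx']],[0,p['fy'],p['cy']],[0,0,1]])
    q=np.array(uv,float).reshape(-1,2)
    s=(q-[p['cx'],p['cy']])/[p['fx'],p['fy']]
    x=s.copy()
    for _ in range(20): x=s/(1+p['k1']*(x**2).sum(1,keepdims=True))
    T=np.array(p['pose']);r=np.c_[x,np.ones(len(x))]@T[:3,:3].T;o=T[:3,3]
    if z is not None: return o+r*((z-o[2])/r[:,2])[:,None]
    d=np.array([depth[int(round(v)),int(round(u))] for u,v in q])
    return o+r*d[:,None]
E
python3 - <<'E'
from h import *
for n in ('scene','side'):
    b,d=cams.grab_frame(n); cv2.imwrite(f'pics/{n}.png',cv2.resize(b,(800,600),interpolation=3)); np.savez(f'{n}0.npz',b=b,d=d)
    print(n,cams.camera_params(n)['pose'][:3,3])
print(monitor.get_t(),monitor.get_ft_force(),monitor.get_tcp_rot())
E
```

```text
pics
scene [ 1.09524632 -0.17441322  0.64547959]
side [ 0.57095877 -0.86622284  0.67143579]
0.1 [-0.09161194  0.27730698  0.01792981] [[ 9.06520045e-01  4.22161939e-01 -8.40077481e-04]
 [ 4.22162755e-01 -9.06518819e-01  1.49617749e-03]
 [-1.29916855e-04 -1.71096431e-03 -9.99998528e-01]]
```

View pics/scene.png

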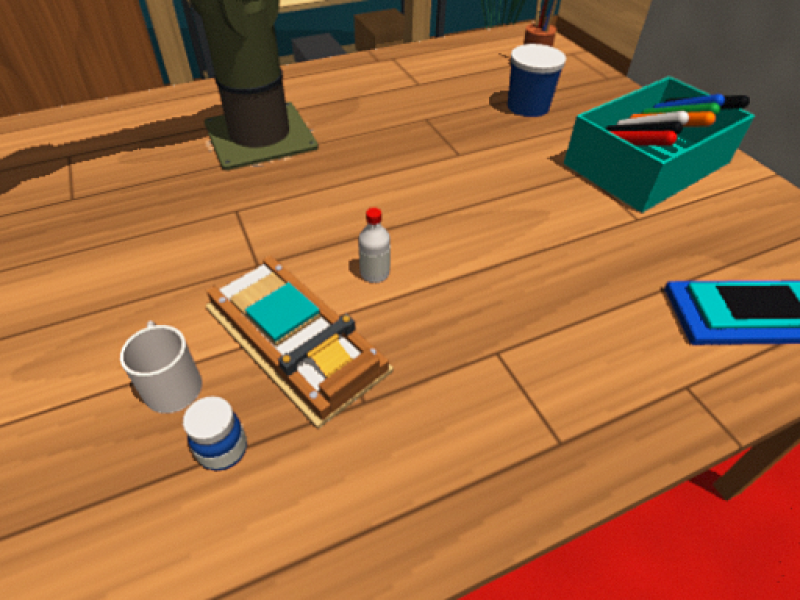

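View pics/side.png

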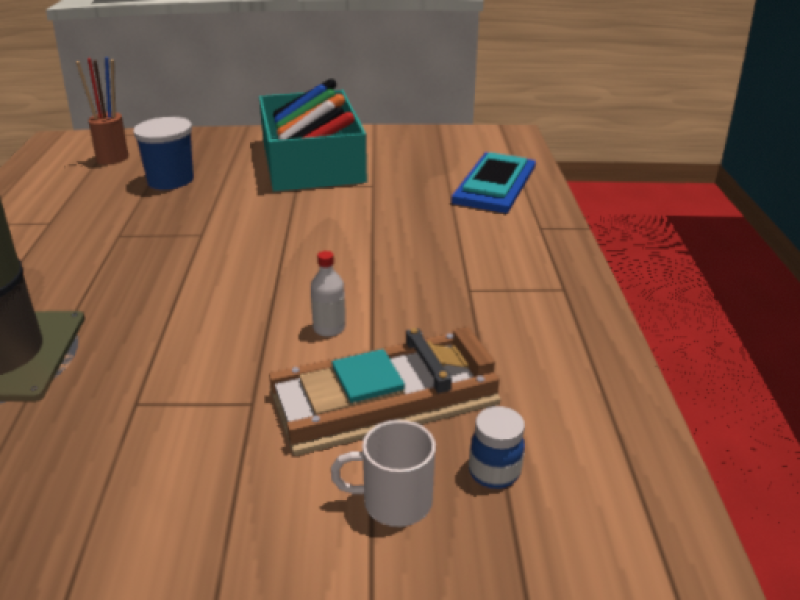

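The scene view puts the holder at about (210–390, 260–420), with the stop end nearest the camera. In the side view it spans (270–498, 330–445). The mug is at (398,470), the jar at (497,450) and the glue bottle at (328,300). I'll enlarge both views to read the corners.

Run:
```python
import numpy as np,cv2
b=np.load('scene0.npz')['b'][160:280,120:260]; cv2.imwrite('pics/c1.png',cv2.resize(b,None,fx=5,fy=5,interpolation=2))
b=np.load('side0.npz')['b'][200:300,165:325]; cv2.imwrite('pics/c2.png',cv2.resize(b,None,fx=5,fy=5,interpolation=2))
```

```text
(no output)
```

View pics/c1.png

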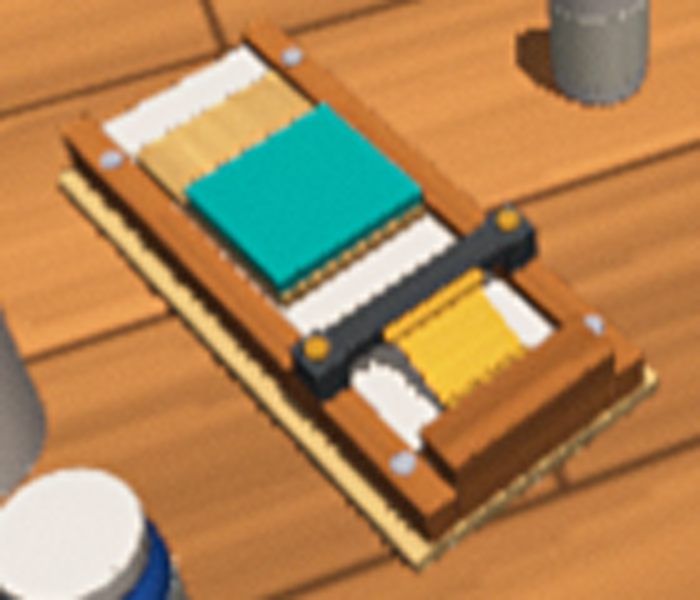

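View pics/c2.png

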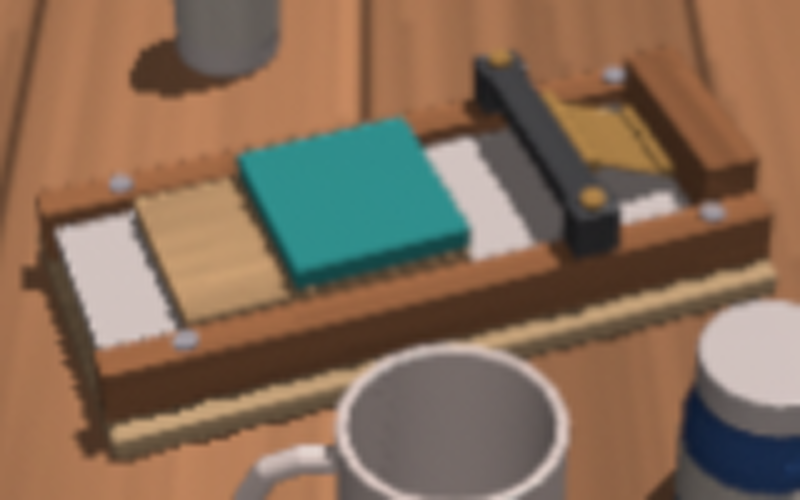

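The crops show all four teal top corners and the rail-top corners in both views. I'll fit the holder and block pose to those points at their known heights.

Run:
```python
from h import *
from scipy.optimize import least_squares
def w(n,off,pts,z): return world(n,(np.array(pts)+.5)/5-.5+np.array(off),z=z)[:,:2]
def fit(L,W):
    f=lambda s:(s[:2]+np.array(L)@np.array([[np.cos(s[2]),np.sin(s[2])],[-np.sin(s[2]),np.cos(s[2])]])-W).ravel()
    r=least_squares(f,[*W.mean(0),0.1]); return r.x,np.abs(r.fun).max()
S=('scene',(120,160));D=('side',(165,200))
rs=[(250,25),(65,125),(430,520)];rd=[(40,197),(100,355),(770,210)]
R=[(-.205,.059),(-.205,-.059),(.08,-.059)]
ts=[(322,105),(422,190),(283,288),(187,187)]
T1=[(-.015,.04),(.06,.04),(.06,-.04),(-.015,-.04)]
td=[(240,157),(403,118),(468,240),(303,275)]
for C,r,t in((S,rs,ts),(D,rd,td)):
    a,e=fit(R,w(*C,r,.038)); b,e2=fit(T1,w(*C,t,.052))
    print(C[0],a[:2],np.degrees(a[2]),e,'block',b[:2],np.degrees(b[2]),e2)
    c,s=np.cos(a[2]),np.sin(a[2]); print(' block in holder',np.array([[c,s],[-s,c]])@(b[:2]-a[:2]))
WR=np.r_[w(*S,rs,.038),w(*D,rd,.038)]; a,e=fit(R+R,WR); print(a[:2],np.degrees(a[2]),e)
# objects
print('mug rim centre',world('side',[(398*.64,440*.64)],z=.09),'jar lid',world('side',[(500*.64,424*.64)],z=.08))
print('glue cap',world('scene',[(374*.64,213*.64)],z=.13))
d=np.load('scene0.npz')['d'];print(world('scene',[(120+300/5,160+200/5)],depth=d))
```

```text
scene [ 0.63994935 -0.07697997] 19.435134654328056 0.006462738562434622 block [ 0.53955934 -0.11168233] 20.10577267294253 0.002775102393207163
 block in holder [-0.10621651  0.00067874]
side [ 0.635371   -0.07390379] 18.516175998277408 0.008187174601680114 block [ 0.53451722 -0.11601026] 18.823615391042555 0.003263033996946163
 block in holder [-0.10900484 -0.00789841]
[ 0.63766088 -0.07543575] 18.978227990967056 0.011131692035766194
mug rim centre [[ 0.59074966 -0.27202534  0.09      ]] jar lid [[ 0.70896416 -0.23897992  0.08      ]]
glue cap [[0.50208701 0.06559866 0.13      ]]
[[ 0.56581013 -0.10652968  0.05062397]]
```

```bash
cat >> h.py <<'E'
def R(deg):
    c,s=np.cos(np.radians(deg)),np.sin(np.radians(deg)); return np.array([[c,s,0],[s,-c,0],[0,0,-1.]])
E
python3 - <<'E'
from h import *
env.move_pose([0.53,-0.11,0.30],R(19.2)); env.grip(0.0,10); env.wait(.3)
p=cams.camera_params('wrist'); print(p['pose'],monitor.get_eef_pos(),monitor.get_t(),monitor.get_ft_force())
b,d=cams.grab_frame('wrist'); cv2.imwrite('pics/w1.png',cv2.resize(b,(800,600),interpolation=2)); np.savez('w1.npz',b=b,d=d)
E
```

```text
[[ 3.27470523e-01 -8.95459200e-01 -3.01522598e-01  6.08499452e-01]
 [-9.44861311e-01 -3.10213478e-01 -1.04903296e-01 -8.26708125e-02]
 [ 4.00247005e-04  3.19249775e-01 -9.47670524e-01  4.45631777e-01]
 [ 0.00000000e+00  0.00000000e+00  0.00000000e+00  1.00000000e+00]] [ 0.53001176 -0.11000256  0.30000072] 3.625 [ 0.30684805 -0.25963452 -0.56422341]
```

View pics/w1.png

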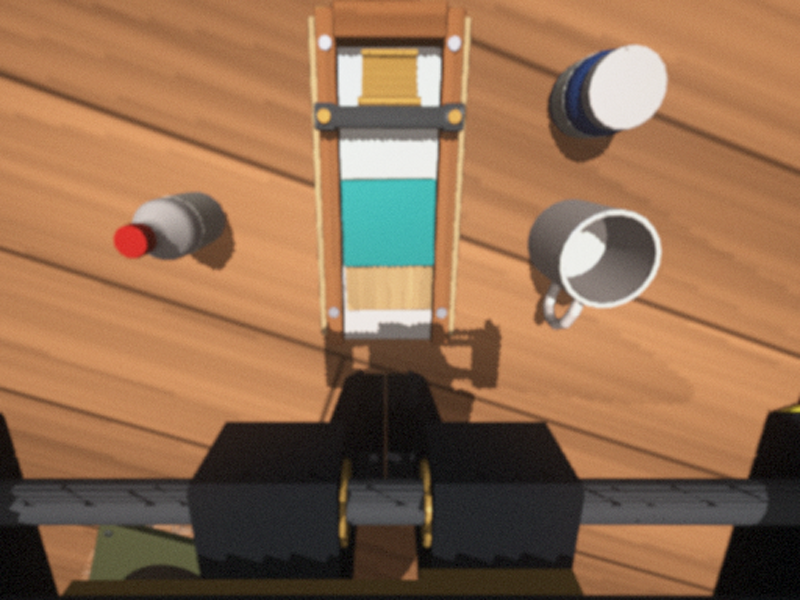

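The wrist view shows the block straight in the channel. Its teal corners are at (342,179), (437,179), (434,267) and (344,267), the bar posts at (324,116) and (456,116), and the channel lies at u≈390.

Run:
```python
from h import *
k=lambda p:(np.array(p)+.5)*.64-.5
t=world('wrist',k([(342,179),(437,179),(434,267),(344,267)]),z=.052)[:,:2]
print(t, [np.linalg.norm(t[i]-t[(i+1)%4]) for i in range(4)])
d=(t[0]+t[1]-t[2]-t[3])/2; yaw=np.degrees(np.arctan2(d[1],d[0])); e=t[0]-t[1]; print('yaw',yaw,np.degrees(np.arctan2(-e[0],e[1])))
u=d/np.linalg.norm(d); print('step',t[2:].mean(0),'front',t[:2].mean(0),'origin',t.mean(0)-u*.0225)
p=world('wrist',k([(324,116),(456,116)]),z=.062)[:,:2]; e=p[0]-p[1]; print('posts',p,np.linalg.norm(e),np.degrees(np.arctan2(-e[0],e[1])),'bar mid',p.mean(0),'block->bar',(t.mean(0)-u*.0225-p.mean(0))@u)
s=world('wrist',k([(325,43),(454,43),(334,313),(442,313)]),z=.038)[:,:2]; v=(s[0]+s[1]-s[2]-s[3])/2
print('screws',np.degrees(np.arctan2(v[1],v[0])),s.mean(0), np.linalg.norm(s[0]-s[1]),np.linalg.norm(s[2]-s[3]))
```

```text
[[ 0.5775397  -0.05556236]
 [ 0.60344364 -0.13031397]
 [ 0.53249762 -0.15499387]
 [ 0.50640338 -0.07967823]] [np.float64(0.07911268687403585), np.float64(0.0751161504537674), np.float64(0.07970792655176152), np.float64(0.07511291598170768)]
yaw 18.954167266830073 19.112923880329152
step [ 0.5194505  -0.11733605] front [ 0.59049167 -0.09293816] origin [ 0.53369106 -0.11244537]
posts [[ 0.61883429 -0.02891336]
 [ 0.65247171 -0.12597012]] 0.10272044908575585 19.115021338687527 bar mid [ 0.635653   -0.07744174] block->bar -0.10780301699302296
screws 18.931474115380936 [ 0.58058523 -0.09579248] 0.10179553171191855 0.10243720131884411
```

The fit is consistent: yaw 19.0°, bar at (0.6357,-0.0774) and block origin at holder x −107.8 mm. Next I'll press down with the shut fingertips 14 mm behind the step.

```bash
cat >> h.py <<'E'
YAW=19.0; U=np.array([np.cos(np.radians(YAW)),np.sin(np.radians(YAW))]); BAR=np.array([.6357,-.0774])
def at(hx,z): return [*(BAR+U*hx),z]
def rep(tag):
    p=np.array(monitor.get_eef_pos()); f=np.array(monitor.get_ft_force()); d=p[:2]-BAR
    print(tag,'hx %.4f hy %.4f z %.4f'%(d@U,d@[-U[1],U[0]],p[2]),'Fx %.1f Fy %.1f Fz %.1f'%(f[:2]@U,f[:2]@[-U[1],U[0]],f[2]),'t',monitor.get_t())
E
python3 - <<'E'
from h import *
hx=-.1078-.015-.014
env.move_pose(at(hx,.10),R(YAW)); env.move_straight(at(hx,.05),speed=.08); rep('above')
print(env.move_straight(at(hx,.034),speed=.02,guard=3)); env.wait(.2); rep('touch')
for z in (.036,.034,.0325):
    env.move_straight(at(hx,z),speed=.02); env.wait(.2); rep(z)
E
```

```text
above hx -0.1366 hy -0.0001 z 0.0502 Fx 0.3 Fy 0.2 Fz -0.4 t 5.275
True
touch hx -0.1367 hy -0.0001 z 0.0399 Fx -0.5 Fy 0.6 Fz 6.5 t 6.0333
0.036 hx -0.1367 hy -0.0000 z 0.0365 Fx -1.3 Fy 0.8 Fz 8.8 t 6.5667
0.034 hx -0.1367 hy -0.0001 z 0.0347 Fx -1.3 Fy -0.2 Fz 9.2 t 7.0167
0.0325 hx -0.1367 hy -0.0001 z 0.0333 Fx -1.0 Fy 1.2 Fz 9.9 t 7.4667
```

Run:
```python
from h import *
env.move_straight(at(-.1367,.031),speed=.02); rep('press')
for hx in (-.115,-.10,-.08,-.06,-.045):
    g=env.move_straight(at(hx,.031),speed=.04,guard=22); rep((hx,g))
    if g: break
b,d=cams.grab_frame('side'); b=b[190:300,165:325]; cv2.imwrite('pics/s2.png',cv2.resize(b,None,fx=5,fy=5,interpolation=2))
```

```text
press hx -0.1367 hy -0.0001 z 0.0318 Fx -0.8 Fy 1.1 Fz 11.9 t 7.7167
(-0.115, False) hx -0.1183 hy -0.0003 z 0.0314 Fx -5.9 Fy 0.5 Fz 11.4 t 8.4083
(-0.1, False) hx -0.1030 hy -0.0003 z 0.0315 Fx -5.1 Fy 0.2 Fz 12.2 t 8.9333
(-0.08, False) hx -0.0830 hy -0.0005 z 0.0315 Fx -6.4 Fy 1.0 Fz 11.5 t 9.5833
(-0.06, False) hx -0.0629 hy -0.0006 z 0.0315 Fx -5.8 Fy -0.7 Fz 11.8 t 10.2333
(-0.045, False) hx -0.0481 hy -0.0007 z 0.0313 Fx -5.4 Fy -0.6 Fz 10.1 t 10.7583
```

View pics/s2.png

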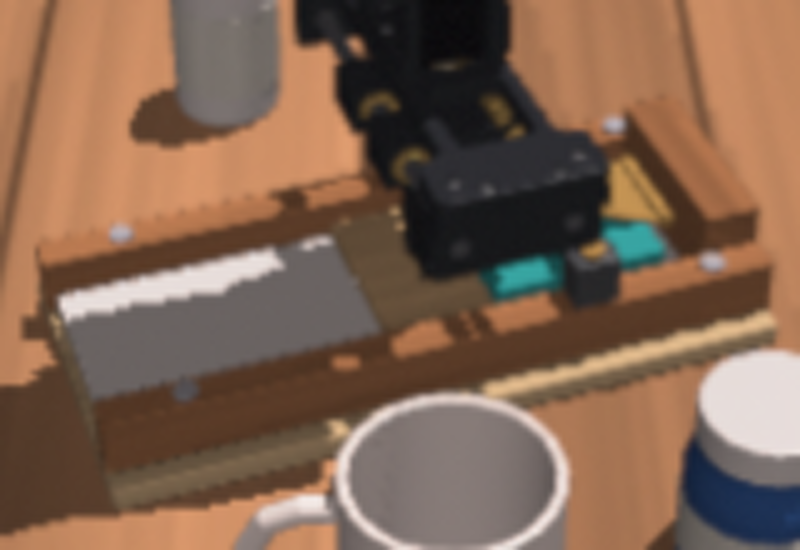

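The teal slab is already under the bar, with its front at about (660,240) and a gap left to the stop. I'll keep pushing until the force jumps at the stop.

Run:
```python
from h import *
for hx in (-.038,-.034,-.031,-.029,-.027,-.025,-.023,-.021,-.019):
    env.move_straight(at(hx,.031),speed=.03); env.wait(.15); rep(hx)
    f=np.array(monitor.get_ft_force())
    if f[:2]@U<-18: break
b,d=cams.grab_frame('side'); b=b[190:300,165:325]; cv2.imwrite('pics/s3.png',cv2.resize(b,None,fx=5,fy=5,interpolation=2))
```

```text
-0.038 hx -0.0421 hy -0.0006 z 0.0312 Fx -7.4 Fy -0.6 Fz 10.7 t 11.3417
-0.034 hx -0.0388 hy -0.0006 z 0.0310 Fx -8.2 Fy -0.1 Fz 10.2 t 11.775
-0.031 hx -0.0358 hy -0.0006 z 0.0310 Fx -8.0 Fy 0.1 Fz 10.3 t 12.175
-0.029 hx -0.0336 hy -0.0006 z 0.0310 Fx -7.7 Fy 0.3 Fz 10.9 t 12.575
-0.027 hx -0.0316 hy -0.0006 z 0.0310 Fx -8.4 Fy -0.2 Fz 10.1 t 12.975
-0.025 hx -0.0306 hy -0.0006 z 0.0309 Fx -9.2 Fy 0.8 Fz 11.9 t 13.375
-0.023 hx -0.0305 hy -0.0006 z 0.0307 Fx -12.4 Fy 0.3 Fz 13.1 t 13.775
-0.021 hx -0.0304 hy -0.0005 z 0.0305 Fx -14.5 Fy 0.3 Fz 15.7 t 14.175
-0.019 hx -0.0304 hy -0.0005 z 0.0306 Fx -18.6 Fy 1.0 Fz 18.9 t 14.575
```

View pics/s3.png

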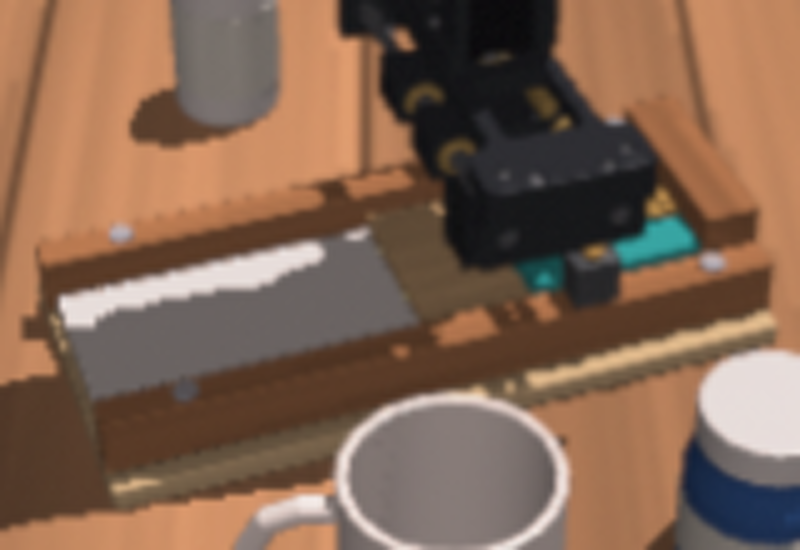

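The push stopped hard at hx −30.4 mm with the force rising to 18 N, and the teal front is at the stop (695,240). I'll ease the push without dragging back, lift off the ledge, back away from the step and go up.

Run:
```python
from h import *
env.move_straight(at(-.0275,.031),speed=.02); env.wait(.2); rep('relax')
env.move_straight(at(-.0285,.0345),speed=.02); env.wait(.2); rep('up')
env.move_straight(at(-.0295,.0385),speed=.02); env.wait(.2); rep('free?')
env.move_straight(at(-.045,.0405),speed=.04); rep('back')
env.move_straight(at(-.055,.20),speed=.12)
env.move_pose(at(-.105,.30),R(YAW)); env.wait(.5); rep('clear')
b,d=cams.grab_frame('wrist'); np.savez('w2.npz',b=b,d=d); cv2.imwrite('pics/w2.png',cv2.resize(b[:260,120:400],(800,743),interpolation=2)[:600])
```

```text
relax hx -0.0305 hy -0.0006 z 0.0310 Fx -6.2 Fy -0.8 Fz 7.4 t 15.4
up hx -0.0305 hy -0.0006 z 0.0347 Fx -6.3 Fy -0.0 Fz 7.7 t 15.9333
free? hx -0.0304 hy -0.0001 z 0.0383 Fx -4.4 Fy -0.3 Fz 1.9 t 16.4917
back hx -0.0446 hy 0.0001 z 0.0406 Fx 0.5 Fy 0.3 Fz 0.2 t 17.0333
clear hx -0.1050 hy 0.0001 z 0.2996 Fx 0.2 Fy 0.1 Fz -0.6 t 19.5417
```

View pics/w2.png

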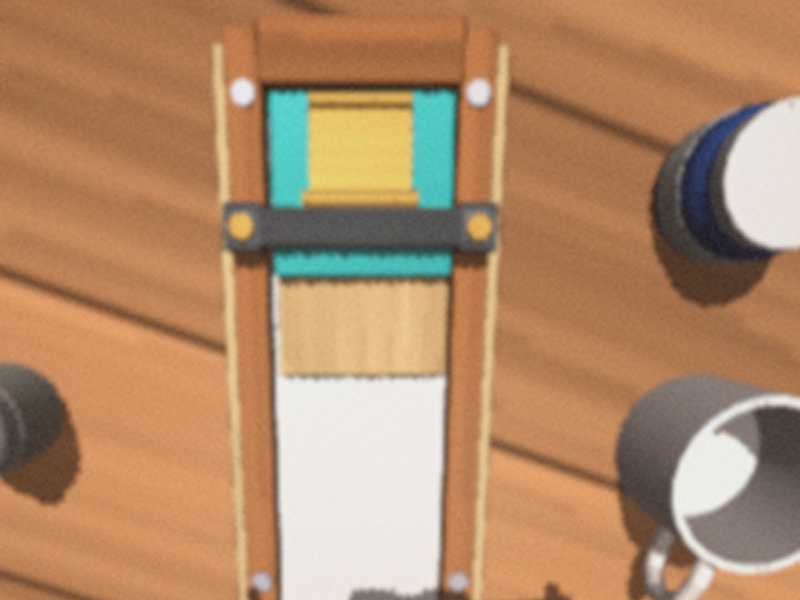

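The teal front meets the stop at v≈88, the leaf lies on the teal, and the step edge is at v≈277. I'll check the step position with numbers.

Run:
```python
from h import *
k=lambda p:(np.array(p)+.5)*.35-.5+[120,0]
def hx(p,z): return ((world('wrist',k(p),z=z)[:,:2]-BAR)@U).round(4)
print('step',hx([(273,277),(450,277)],.048),'(-.020)','rear',hx([(285,376),(445,376)],.036),'(-.065)','front',hx([(285,90),(440,90)],.048),'stop edge',hx([(285,84),(440,84)],.056),'(.055) posts',hx([(241,226),(479,226)],.062))
d=np.load('w2.npz')['d']; print(world('wrist',k([(360,325),(360,265)]),depth=d))
```

```text
step [-0.0204 -0.0205] (-.020) rear [-0.0655 -0.0656] (-.065) front [0.0542 0.0541] stop edge [0.0549 0.0548] (.055) posts [0.0002 0.    ]
[[ 0.59585858 -0.09022751  0.03687718]
 [ 0.62090249 -0.08168653  0.04977101]]
```

```bash
python3 -c "
from h import *
print(job.finish_job())"
```

```text
the job is handed in; nothing more can be done
None
```

I pressed the teal block down and slid it under the bar and drag spring until it stopped hard against the end stop; the last picture puts it within about 0.5 mm of home. The hand is clear, the mug, jar and glue bottle were left alone, and the job is handed in at about 20 s; no verdict was returned.

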